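Set the sprung length stop and butt the relief tile against it

TASK

Pull the sprung length stop of the jig out by its steel loop to the notch marked by the tall index pin, and shift the loop sideways into that notch so that the stop stays there by itself when let go. Then slide the rectangular relief tile, flat on the table, until its long edge lies flush along the jig's front face and its short edge touches the stop plate. Leave everything else on the table where it is.

Things in the scene. Friction and masses are not known exactly. Their poses are not given: they have to be found in the camera images.
- jig: Fixed jig on the table: plywood deck 24 mm high, local x 0 to 120 mm, local y -230 to +220 mm. Origin at table height on the deck's upright front face (towards the robot): this face, local x = 0, is the fence for the tile. Local y is the direction the stop is pulled out, z is up. A grey spring case, top 64 mm above the table, sits on the deck at local y -228 to -128 mm.
- gate (a point): Point in the dark steel gate plate on the deck (plate top 34 mm above the table) where the gate pin stands at home: jig x = 50, y = -100 mm. From here a straight slot runs along the jig's +y; three notches, 20 mm wide and 28 mm apart, open from it to the +x side, divided by 8 mm teeth. Axes are the jig's.
- slide (a joint): Travel of the sprung stop along the jig's +y, m: 0 home (start), 0.112 end. A spring pulls it home with about 2.5 N at 0, 8 N at the end. The gate pin is at jig y = -0.100 + this value. Seated in the three notches it reads 0.034, 0.062 or 0.090; each notch lets the pin in sideways from that value to 8 mm beyond it (aim 4 mm beyond).
- handle (a joint): Sideways shift of loop and gate pin along the jig's +x (away from the fence), m: 0 (start) = in the straight slot, where the stop runs; 0.018 = fully in a notch. About 1 N of friction, no spring; it passes 0.002 only when facing a notch. In a notch, the slide's spring presses the pin against the tooth on its -y side and it stays.
- pull_loop (a point): Centre of the horizontal square pull loop of round steel bar: 56 x 56 mm clear inside, 76 mm outside, bar 10 mm thick, from 52 to 62 mm above the table. The gate plate below ends at 34 mm, so closed fingertips can be put down inside the loop to z = 39 mm and pull it and shift it sideways. Moves with slide and handle; axes are the jig's.
- gate_pin (a point): Top of the round dark head (20 mm across, top 51.5 mm above the table) of the 12 mm gate pin, 50 mm behind the loop's centre along the jig's -y. Moves with the loop.
- stop_face (a point): Middle of the face of the steel stop plate that looks along the jig's +y, 12 mm above the table, 34 mm in front of the fence. The plate spans jig x -63 to -5 mm and 3.5 to 42 mm above the table, and moves with the slide; this face is 5 mm beyond the gate pin's centre in jig y. Axes are the jig's.
- index_pin: Tall steel pin, 12 mm in diameter, 40 mm high, on the deck at jig x = 100 mm behind one of the three notches (which one varies). Origin at its foot, 24 mm above the table; axes are the jig's. In the wanted notch the seated gate pin's centre has the same jig y as this pin.
- stud1: Short round stud, 15 mm across and 10 mm high, fixed behind one of the other notches. Origin at its foot.
- stud2: Another such short stud behind the remaining notch. Origin at its foot.
- tile: Loose green rectangular tile, 100 (local x) x 140 (local y) x 18 mm, oval relief ridges 3 mm proud on top, about 0.5 kg. Origin at the centre of its underside. Lies flat in front of the fence on the +y side of the stop, turned up to 0.25 rad from the jig's axes. Home: its centre at jig x = -0.050 and 0.070 beyond the stop face in jig y, axes parallel to the jig's.
- bowl: White bowl, 110 mm across, 45 mm high, on the table between robot and jig. Origin under its centre. Not to be moved.
- spatula: Palette knife, 200 mm long along local x, lying right of the jig. Origin in the middle of its underside. Not to be moved.
- brush: Brush, 190 mm long along local x, lying left of the jig. Not to be moved.
- square_tile: Pale square tile 150 x 150 x 10 mm, lying at the left nearer the robot. Origin under its centre. Not to be moved.
- spray: Spray bottle, 54 mm across, 149 mm high, beside one end of the jig. Origin under its centre. Not to be moved.
- jar: Glass jar with steel lid, 72 mm across, 110 mm high, beside one end of the jig. Origin under its centre. Not to be moved.
- heat_gun: Black heat gun, 200 mm long, lying on its side at the right. Not to be moved.
Mind the look-alikes: they are no part of the job. Several things look just like the tile: the one meant starts farthest to the robot's right.

How it is judged:
On the way, in this order (a step that is already met when the one before it is completed fails the run):
1. the stop is pulled out and its pin lies in the notch at the tall index pin (value of joint handle above 0.012 m and y of gate_pin in the frame of index_pin between -0.006 and 0.006 m), for 0.3 s.
2. the tile lies flush along the fence and against the stop (all of step 1 and x of tile in the frame of jig above -0.054 m and angle between the x axis of tile and the x axis of jig, either way round below 0.05 rad and y of tile in the frame of stop_face between 0.065 and 0.074 m and angle between tile's own z axis and vertical below 0.05 rad), for 0.2 s.
At the end, for the whole second after the job is handed in: The gate pin is in the notch at the tall index pin (shifted at least 12 mm into it, within 6 mm of the index pin along the jig) and the stop is at rest; the tile lies flat and still, its long edge within 4 mm of the fence and parallel within 0.05 rad, its short edge within 4 mm of the stop plate (all of step 2 and velocity of joint slide between -0.02 and 0.02 m/s and linear speed of tile below 0.02 m/s); the robot touches nothing.
It fails at once if a bystander (bowl, spatula, brush, square tile, spray bottle, jar or heat gun) is moved more than 30 mm (distance of any of bowl, spatula, brush, square_tile, spray, jar, heat_gun from where it was at the start of the episode above 0.03 m).
It also fails if it takes over 67 s, if anything falls off the work surface, if the arm or the gripper's body presses on something with over 40 N, if the wrist force passes 120 N, or if a joint passes its speed limit or range.

ROBOT

A 6-joint arm with a two-finger parallel gripper is mounted at the origin on the work surface. World frame = base frame: x ahead of the robot, y to its left, z up, the work surface at z = 0. Lengths are in m, angles in rad, forces in N, time in s.
With the tool pointing down it reaches from about 0.375 to 0.925 m from the base axis. Payload 5.7 kg.
Tool frame: the origin (TCP) lies midway between the tips of the shut fingers; the grasp point (between the pads) lies 19 mm behind it; z points along the fingers, x is the direction in which the jaws open and shut, and the axes are right-handed (so a half turn about z gives the same grasp; the last joint's range is limited). The gripper opens to 88 mm and grips with 3 to 60 N. Pads are 20 mm wide; open, the fingers measure 115 mm over their backs; the gripper's body (75 mm by 178 mm) begins 61 mm behind the grasp point.
Start: joints at [1.175, 0.359, 1.51, -0, 1.272, -0.115], TCP at [0.166, 0.576, 0.223] pointing down, gripper open.
Joint ranges: [-2.97, 2.97], [-1.01, 2.36], [0.21, 2.38], [-0.96, 4.11], [0.2, 2.71], [-2.98, 2.98]. Speed limits (rad/s): [2.39, 2.39, 3.14, 3.14, 3.14, 3.14].

INTERFACE

Orientations are given as a unit quaternion [x, y, z, w].
In Python, from bench import move_ptp, servo_line, goto_joints, move_gripper, sleep, inverse_kinematics, capture, PlanningError, close_job, spot_in, silhouettes, current_clock, current_joint_pos, current_qvel, current_joint_torque, current_position, current_orientation, current_force, current_torque, current_finger_gap gives the robot as it stands. Calls block until the motion is done:
- move_ptp(position, orientation): joint-space move of the TCP to a pose.
- servo_line(position, orientation=None, rate=0.15, contact_N=None): straight line of the TCP; orientation=None keeps the orientation; rate is the mean speed in m/s. With contact_N (N) it stops when the force on the tool has changed by that much, and returns True; else False.
- goto_joints(angles): joint-space move.
- move_gripper(opening): finger opening in m; the grip force is fixed at half the most; returns when the fingers have stopped.
- sleep(seconds).
- inverse_kinematics(position, orientation): joint angles nearest the present ones, or None.
- capture(name): name is "scene" or "top" or "wrist"; returns a dict with "image" (400x640x3 uint8, blue, green, red), "range_z" (400x640 float32, m along the optical axis (not along the pixel's ray), 0 where there is no reading), "intrinsics" (3x3 intrinsics, pixels), "R" (3x3) and "t" (3): a world point X has camera coordinates R X + t. Camera axes: x right, y down, z forward; pixel columns grow to the right and rows downward; lengths in m; the calibration is good to about 2 mm. The wrist camera is an equidistant fisheye: a pixel r from the principal point sees the ray r / f radians off the axis. A picture is of the moment at which its call begins.
A pose or a line that the arm cannot do raises PlanningError and nothing moves.
- close_job(): hands the job in, once; it reports no verdict.
Trained networks look in the newest picture that a camera, given by its name, has taken for a name from the list of things; names that differ only in an ending like _2 or _b are one class to them, and where a whole thing is asked for, a point or a joint stands for the part that bears it (a point fixed in the world has none). Each returns a list of dicts, best first, with "conf" (0 to 1); they miss things now and then, are a little off and sometimes report something else, mostly with a low value. They report only what shows in the picture. A call takes as long as a camera call. They do not tell look-alikes from the thing itself.
- spot_in(camera, query): "xy" ([column, row] in pixels, amid what is visible of it).
- silhouettes(camera, query): "region" (400x640 bool, what is visible of it) and "xy" ([column, row] in pixels, amid what is visible of it).
Readings, each from a call of its own:
- current_clock(): time.
- current_joint_pos(): joint angles.
- current_qvel(): joint speeds.
- current_joint_torque(): joint torques, N m.
- current_position(): TCP position.
- current_orientation(): TCP orientation.
- current_force(): force on the tool from outside, world axes, zero at the start.
- current_torque(): the same for the moment, N m.
- current_finger_gap(): finger opening in m.
Only numpy, scipy, OpenCV 4.12 (cv2) and the standard library are available. Lean on these libraries where they do the work, as an engineer would, in place of code of your own. Each camera call takes 0.05 s, during which the arm holds its last target.

## Working session

There is one attempt and no reset: what is moved stays moved. The work goes in short steps, each a Python script; the robot and the scene stay as the last script left them, time stands still between calls to the robot, and variables do not carry over. Pictures are saved under pics/ and viewed, and the job is handed in when it is done.

```bash
ls; mkdir -p pics
python3 - <<'E'
from bench import *
import cv2,pickle
print(current_clock())
for n in ["scene","top"]:
    c=capture(n); cv2.imwrite(f"pics/{n}0.png",c["image"]); pickle.dump(c,open(f"{n}0.pkl","wb"))
    print(n,c["intrinsics"],c["R"],c["t"])
print(current_clock(),current_position(),current_orientation(),current_force())
E
```

```text
pics
0.0
scene [[451.34948015   0.         312.24450569]
 [  0.         451.34948015 199.05717789]
 [  0.           0.           1.        ]] [[-0.65488538  0.75569692 -0.00687851]
 [ 0.55569459  0.47535529 -0.68208568]
 [-0.51218031 -0.45051029 -0.73123992]] [ 0.35241823 -0.25020885  1.66438583]
top [[452.11233572   0.         311.6525863 ]
 [  0.         452.11233572 201.07651362]
 [  0.           0.           1.        ]] [[ 0.02847184 -0.99953307  0.01109011]
 [-0.98168317 -0.0300508  -0.18813587]
 [ 0.18838129 -0.0055304  -0.9820804 ]] [-0.03155951  0.51388488  1.37329616]
0.1 [0.16600921 0.57592833 0.22190822] [ 7.99073622e-01  6.01232610e-01 -7.22696774e-04  4.15720042e-04] [-0.19063086 -0.66985798 -0.46327574]
```

View pics/scene0.png

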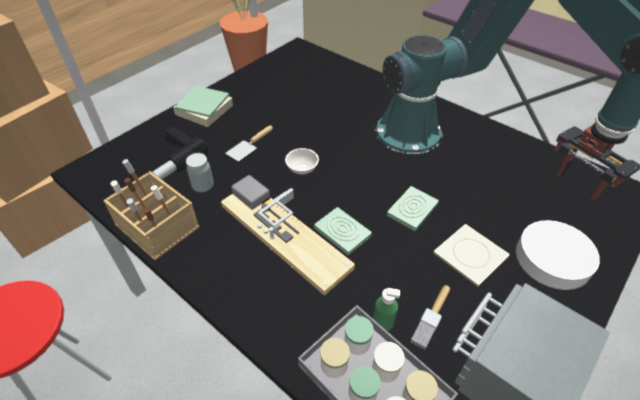

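View pics/top0.png

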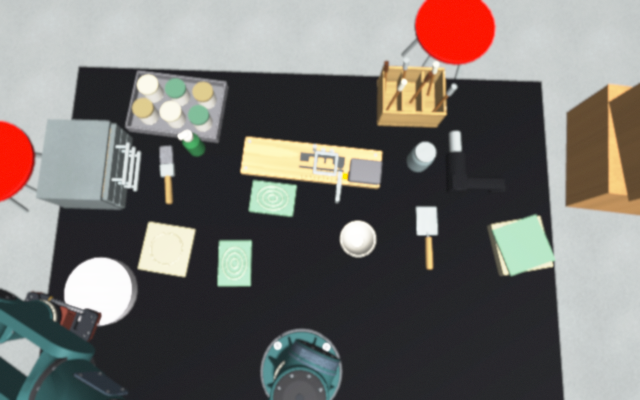

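Run:
```python
import cv2,pickle
c=pickle.load(open("top0.pkl","rb"));i=c["image"]
cv2.imwrite("pics/crop_t.png",cv2.resize(i[125:225,230:390],None,fx=5,fy=5,interpolation=cv2.INTER_CUBIC))
c=pickle.load(open("scene0.pkl","rb"));i=c["image"]
cv2.imwrite("pics/crop_s.png",cv2.resize(i[170:290,215:375],None,fx=5,fy=5,interpolation=cv2.INTER_CUBIC))
```

```text
(no output)
```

View pics/crop_t.png

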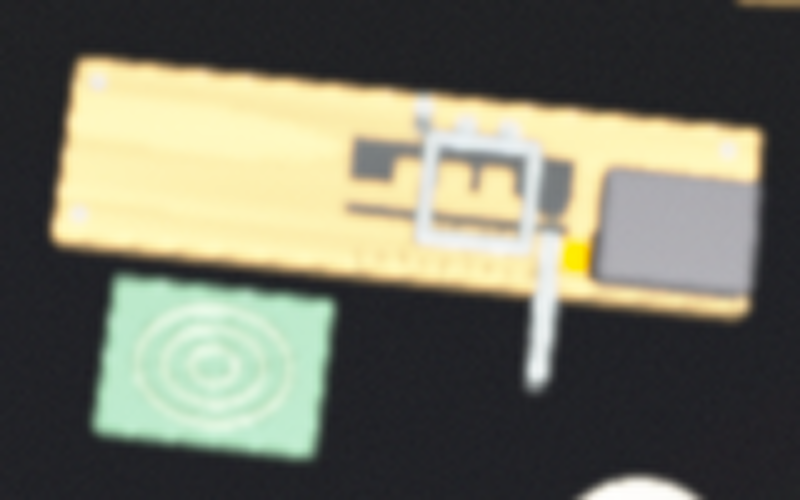

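View pics/crop_s.png

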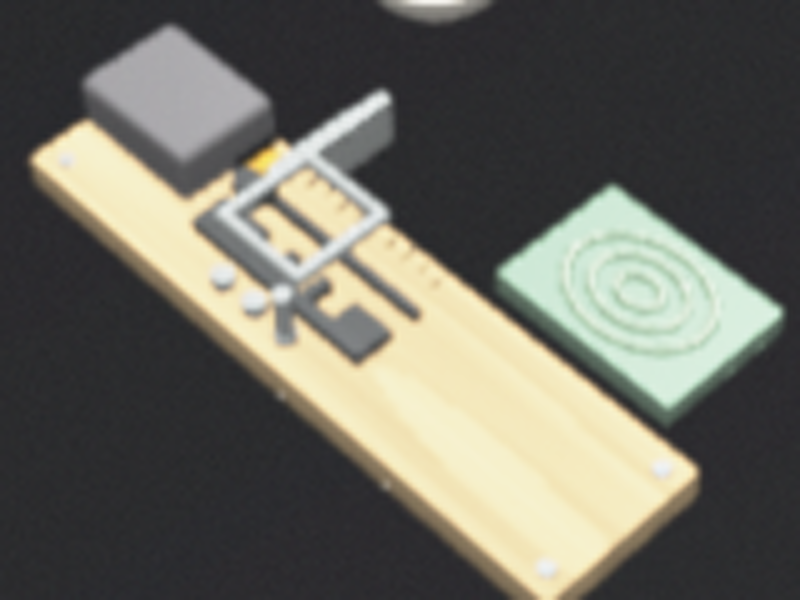

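```bash
cat > h.py <<'E'
import numpy as np,cv2,pickle
def world(c):
    K=c["intrinsics"];z=c["range_z"];v,u=np.mgrid[:400,:640]
    P=np.stack([(u-K[0,2])/K[0,0]*z,(v-K[1,2])/K[1,1]*z,z],-1)
    W=(P-c["t"])@c["R"]; W[z<=0]=np.nan
    return W
def pix2z(c,uv,h):
    K=c["intrinsics"];d=np.array([(uv[0]-K[0,2])/K[0,0],(uv[1]-K[1,2])/K[1,1],1])@c["R"]
    o=-c["R"].T@c["t"]; return o+d*(h-o[2])/d[2]
def proj(c,X):
    p=np.atleast_2d(X)@c["R"].T+c["t"];K=c["intrinsics"]
    return np.stack([p[:,0]/p[:,2]*K[0,0]+K[0,2],p[:,1]/p[:,2]*K[1,1]+K[1,2]],-1)
E
python3 - <<'E'
from h import *
for n in ["top","scene"]:
    c=pickle.load(open(n+"0.pkl","rb")); W=world(c); 
    from bench import capture
    hsv=cv2.cvtColor(c["image"],cv2.COLOR_BGR2HSV)
    box=(slice(125,225),slice(230,390)) if n=="top" else (slice(170,290),slice(215,375))
    M=np.zeros((400,640),bool);M[box]=1
    g=M&(hsv[...,2]>90)
    z=W[...,2]
    wood=g&(hsv[...,0]>12)&(hsv[...,0]<35)&(hsv[...,1]>50)
    tile=g&(hsv[...,0]>45)&(hsv[...,0]<85)&(hsv[...,1]>30)
    print(n,"table z",np.nanmedian(z[M&(hsv[...,2]<60)]))
    for nm,m,h in (("wood",wood,.024),("tile",tile,.018)):
        m=cv2.morphologyEx(m.astype(np.uint8),cv2.MORPH_OPEN,np.ones((3,3)))>0
        p=W[m]; print(nm,m.sum(),np.nanpercentile(p[:,2],[5,50,95]))
        # plane reproject of mask px
        vu=np.argwhere(m); q=np.array([pix2z(c,(u,v),h)[:2] for v,u in vu],np.float32)
        r=cv2.minAreaRect(q); print(r)
        print(cv2.boxPoints(r))
E
```

```text
top table z -0.0013066379763829231
wood 4138 [-0.00136882  0.02240739  0.03036055]
((0.649265706539154, -0.011811807751655579), (0.45714208483695984, 0.13339735567569733), 85.45756530761719)
[[ 0.5646743  -0.23438254]
 [ 0.69765264 -0.24494725]
 [ 0.7338571   0.21075892]
 [ 0.6008788   0.22132364]]
tile 1266 [-0.00191718  0.01626166  0.02196598]
((0.5275776982307434, 0.1100669801235199), (0.14675483107566833, 0.10918872803449631), 84.52824401855469)
[[0.4662352  0.04222976]
 [0.5749264  0.03181807]
 [0.58892024 0.17790419]
 [0.48022902 0.1883159 ]]
scene table z -0.0014871357298524266
wood 3233 [0.00697621 0.02212587 0.02658576]
((0.6581814289093018, -0.008449077606201172), (0.4620386064052582, 0.13232125341892242), 85.44756317138672)
[[ 0.5738932  -0.23348829]
 [ 0.70579696 -0.24399081]
 [ 0.74246967  0.21659014]
 [ 0.6105659   0.22709265]]
tile 179 [0.00112608 0.01261675 0.01791768]
((0.5739350914955139, 0.12434778362512589), (0.07403858751058578, 0.16424047946929932), 20.9001522064209)
[[0.5100559  0.18785852]
 [0.56864715 0.03442448]
 [0.6378143  0.06083705]
 [0.57922304 0.21427108]]
```

```bash
cat > fit.py <<'E'
from h import *
from scipy.optimize import minimize
def boxpts(pose,xr,yr,zr):
    x,y,a=pose;c,s=np.cos(a),np.sin(a)
    return np.array([[x+c*X-s*Y,y+s*X+c*Y,Z] for X in xr for Y in yr for Z in zr])
def render(c,P,off,shape,S=8):
    p=(proj(c,P)-off+0.5)*S-0.5
    h=cv2.convexHull(p.astype(np.float32))
    m=np.zeros((shape[0]*S,shape[1]*S),np.uint8)
    cv2.fillConvexPoly(m,np.round(h*16).astype(np.int32),255,shift=4)
    return cv2.resize(m,(shape[1],shape[0]),interpolation=cv2.INTER_AREA)/255.
def fit(views,pose0,xr,yr,zr):
    # views: (cam,target float img,valid mask,off)
    def f(q):
        pose=np.array(pose0)+np.array(q)*[.01,.01,.05]
        return sum((((render(c,boxpts(pose,xr,yr,zr),o,t.shape)-t)**2)*v).sum() for c,t,v,o in views)
    r=minimize(f,[0,0,0],method="Nelder-Mead",options=dict(initial_simplex=[[0,0,0],[1,0,0],[0,1,0],[0,0,1]],xatol=.005,fatol=.05))
    return np.array(pose0)+r.x*[.01,.01,.05],r.fun
E
python3 - <<'E'
from fit import *
V={"jig":[], "tile":[]}
for n in ["top","scene"]:
    c=pickle.load(open(n+"0.pkl","rb")); im=c["image"].astype(float)
    box=(125,225,230,390) if n=="top" else (170,290,205,375)
    sub=im[box[0]:box[1],box[2]:box[3]]; hsv=cv2.cvtColor(sub.astype(np.uint8),cv2.COLOR_BGR2HSV)
    V_=hsv[...,2].astype(float)
    H,S=hsv[...,0],hsv[...,1]
    green=(V_>60)&(H>40)&(H<90)&(S>25); wood=(V_>60)&(H>10)&(H<36)&(S>60)
    bright=np.clip((V_-35)/(100-35)/1.0,0,1)
    off=np.array([box[2],box[0]],float)
    for nm,m in(("jig",wood),("tile",green)):
        k,l,st,_=cv2.connectedComponentsWithStats(m.astype(np.uint8)); 
        bl=1+np.argmax(st[1:,4]); m=l==bl; hull=np.zeros(m.shape,np.uint8)
        p=np.argwhere(m)[:,::-1].astype(np.int32); cv2.fillConvexPoly(hull,cv2.convexHull(p),1)
        near=cv2.dilate(m.astype(np.uint8),np.ones((5,5)))>0
        t=np.clip((V_-40)/((np.median(V_[m])-40)),0,1)
        t[(cv2.erode(hull,np.ones((3,3)))>0)]=1
        # valid: near object, not close to other bright things
        other=(V_>60)&~m&~(hull>0)
        other=other&~(cv2.dilate(hull,np.ones((3,3)))>0)
        v=(cv2.dilate(hull,np.ones((9,9)))>0)&~(cv2.dilate(other.astype(np.uint8),np.ones((5,5)))>0)
        t=np.where((cv2.dilate(hull,np.ones((7,7)))>0),t,0)
        V[nm].append((c,t,v.astype(float),off))
for nm,p0,r in (("jig",(.592,-.009,-.079),((0,.12),(-.23,.22),(0,.024))),("tile",(.53,.11,-.09),((-.05,.05),(-.07,.07),(0,.018)))):
    for vs in (V[nm][:1],V[nm][1:],V[nm]): print(nm,*fit(vs,p0,*r))
E
```

```text
jig [ 0.59101081  0.00167657 -0.08847923] 98.25515336099747
jig [ 0.59210202 -0.00388669 -0.08100161] 20.2139330536297
jig [ 0.59210601 -0.00081257 -0.08246988] 151.7166263433756
tile [ 0.52825212  0.11022192 -0.10129451] 80.93845800743705
tile [ 0.52957742  0.10921663 -0.09384636] 7.22359916907473
tile [ 0.52916974  0.10947583 -0.09152519] 89.6164870708495
```

```bash
cat > ov.py <<'E'
from fit import *
def ov(c,jig,tile,slide,handle,box,out,S=5,idx=None):
    S2=S; im=cv2.resize(c["image"][box[0]:box[1],box[2]:box[3]],None,fx=S,fy=S,interpolation=cv2.INTER_CUBIC)
    q=lambda P:np.round((proj(c,P)-[box[2],box[0]]+.5)*S-.5).astype(int)
    def J(x,y,z):
        X,Y,a=jig;return [X+np.cos(a)*x-np.sin(a)*y,Y+np.sin(a)*x+np.cos(a)*y,z]
    def poly(pts,col): cv2.polylines(im,[q(pts)],True,col,1)
    R=lambda x0,x1,y0,y1,z:[J(x0,y0,z),J(x1,y0,z),J(x1,y1,z),J(x0,y1,z)]
    poly(R(0,.12,-.23,.22,.024),(0,0,255)); poly(R(0,.12,-.23,.22,0),(0,0,255))
    if tile is not None:
        b=boxpts(tile,(-.05,.05),(-.07,.07),(.018,)); poly(b[[0,1,3,2]],(255,0,255))
    ly=-.05+slide; lx=.05+handle
    poly(R(lx-.038,lx+.038,ly-.038,ly+.038,.057),(255,0,0)); poly(R(lx-.028,lx+.028,ly-.028,ly+.028,.057),(255,0,0))
    poly(R(-.063,-.005,slide-.095-.006,slide-.095,.042),(0,128,0))
    for y in(-.066,-.038,-.010):
        cv2.circle(im,tuple(q([J(.1,y,.064)])[0]),3,(0,0,255),-1); cv2.circle(im,tuple(q([J(.1,y,.034)])[0]),3,(0,200,0),-1)
    cv2.imwrite(out,im)
E
python3 - <<'E'
from ov import *
j=(.592,-.0015,-.0815);t=(.5292,.1095,-.0935)
ov(pickle.load(open("top0.pkl","rb")),j,t,0,0,(125,225,230,390),"pics/ovt.png")
ov(pickle.load(open("scene0.pkl","rb")),j,t,0,0,(170,290,215,375),"pics/ovs.png")
E
```

```text
(no output)
```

View pics/ovt.png

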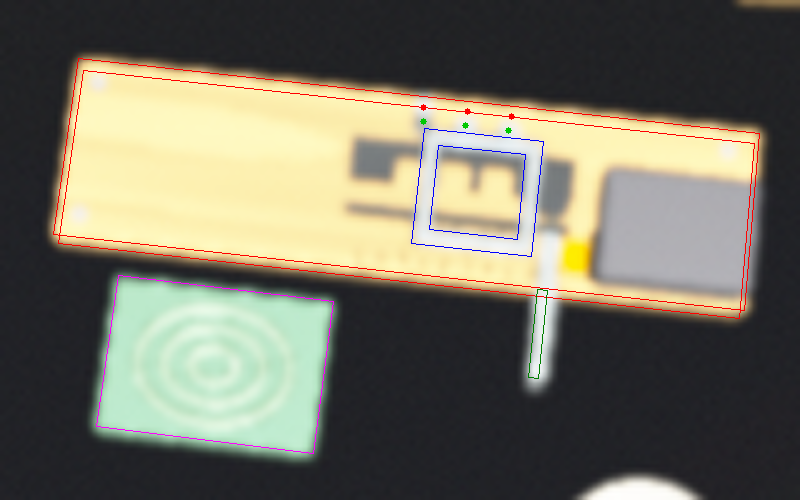

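View pics/ovs.png

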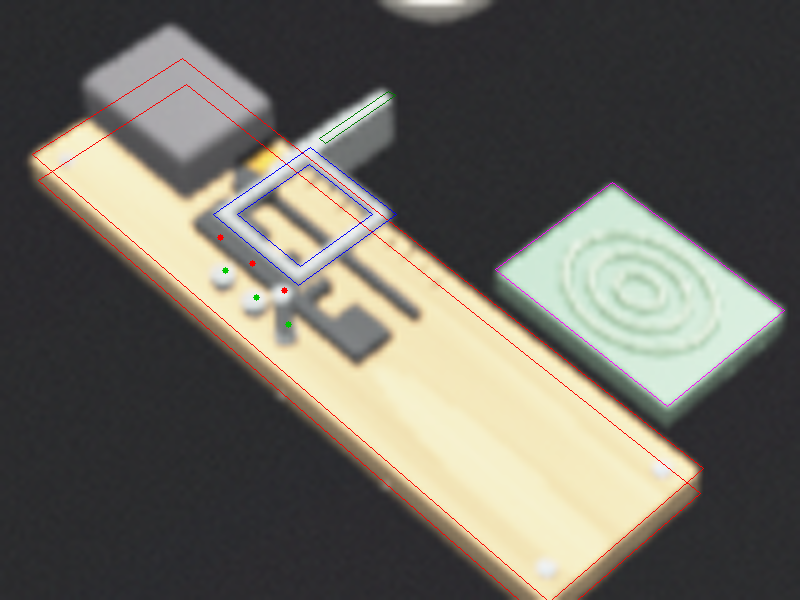

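Top view (640x400): the look-alikes for the tile are the green relief tile at the fence (272,198), the green relief tile at (235,263) and the green top of the stack (520,245), which has no relief and is nowhere near the fence. I take (272,198). It is the rightmost relief tile, it lies in front of the fence on the +y side of the stop, and the crop shows oval ridges and a 100x140 outline. The model overlay puts the tall index pin at jig y = -10 mm, so the wanted notch is 0.090. The two studs sit at the other notches.

```bash
cat > m.py <<'E'
from bench import *
from ov import *
JIG=(.5921,-.0025,-.0815)
def J(x,y,z):
    X,Y,a=JIG;return [X+np.cos(a)*x-np.sin(a)*y,Y+np.sin(a)*x+np.cos(a)*y,z]
def inv(p,jig=JIG):
    X,Y,a=jig;dx,dy=p[0]-X,p[1]-Y;return np.round([np.cos(a)*dx+np.sin(a)*dy,-np.sin(a)*dx+np.cos(a)*dy,p[2]],4)
def Q(t): return [float(np.cos(t/2)),float(np.sin(t/2)),0.,0.]
QX=Q(JIG[2]); QY=Q(JIG[2]+np.pi/2)
def Fj():
    f=current_force();a=JIG[2];return np.round([np.cos(a)*f[0]+np.sin(a)*f[1],-np.sin(a)*f[0]+np.cos(a)*f[1],f[2]],2)
def snap(n,tag):
    c=capture(n);cv2.imwrite(f"pics/{n}_{tag}.png",c["image"]);pickle.dump(c,open(f"{n}_{tag}.pkl","wb"));return c
def st(l=""): print(l,"t",round(current_clock(),2),"pos_j",inv(current_position()),"F",Fj())
E
python3 - <<'E'
from m import *
print(inverse_kinematics(J(.05,-.05,.2),QX))
move_gripper(0.0); st()
move_ptp(J(.05,-.05,.16),QX); st()
snap("wrist","a")
E
```

```text
[-1.96003534e-01  4.35760544e-01  1.44509655e+00 -4.44089210e-16
  1.26073556e+00 -1.14503534e-01]
 t 1.44 pos_j [-0.4716  0.5424  0.2226] F [-0.18 -0.78 -0.74]
 t 4.23 pos_j [ 0.05   -0.049   0.1601] F [-0.16 -0.25 -0.14]
```

View pics/wrist_a.png

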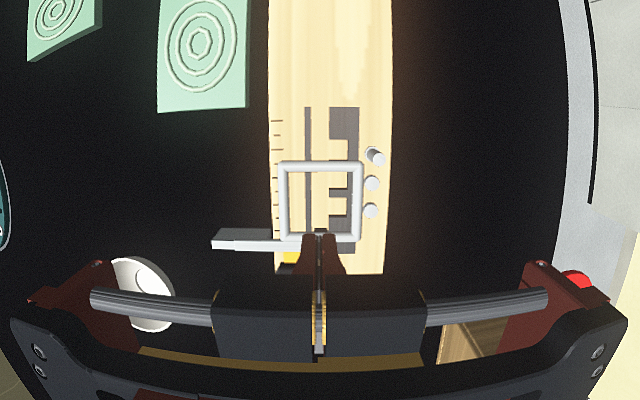

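The wrist view shows the loop centred at about (320,200) with the closed fingers on its axis, column 320. The tall pin (374,156) is beside the notch farthest in +y, so it agrees with the overlay. Next I go down into the loop.

Run:
```python
from m import *
hit=servo_line(J(.05,-.05,.043),QX,rate=.1,contact_N=8); st(f"down {hit}")
if not hit:
    hit=servo_line(J(.05,-.015,.043),QX,rate=.04,contact_N=2); st(f"touch {hit}")
    snap("scene","b")
```

```text
down False t 5.6 pos_j [ 0.0506 -0.0501  0.0437] F [ 0.5  -0.06  0.15]
touch True t 6.15 pos_j [ 0.0499 -0.0311  0.0429] F [ 0.31 -2.39  2.24]
```

Run:
```python
from m import *
servo_line(J(.05,.0625,.043),QX,rate=.06); st("pulled")
c=snap("scene","c"); ov(c,JIG,None,.094,0,(170,290,215,375),"pics/ovc.png")
```

```text
pulled t 7.92 pos_j [0.0495 0.0625 0.0426] F [ 1.28 -6.36  0.68]
```

View pics/ovc.png

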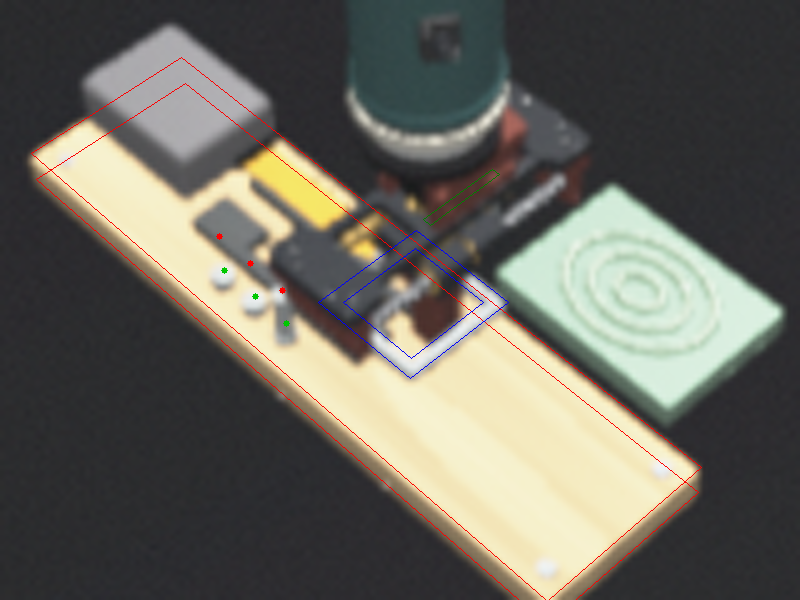

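The loop's bars lie on the overlay drawn for slide 0.094 (loop at about crop (412,305)). Now the sideways shift.

Run:
```python
from m import *
hit=servo_line(J(.0825,.0625,.043),QX,rate=.04,contact_N=10); st(f"shift {hit}")
```

```text
shift False t 8.94 pos_j [0.0786 0.0622 0.0414] F [-3.91 -6.64  1.04]
```

Run:
```python
from m import *
sleep(.3); st("settle")
c=snap("scene","d"); ov(c,JIG,None,.094,.018,(170,290,215,375),"pics/ovd.png")
```

```text
settle t 9.24 pos_j [0.0785 0.0623 0.0414] F [-3.95 -7.08  0.24]
```

View pics/ovd.png

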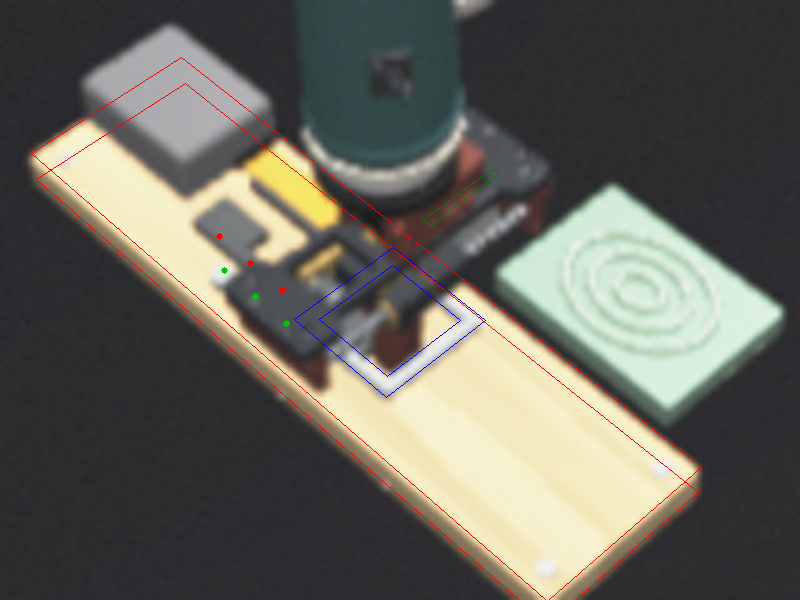

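Run:
```python
from m import *
servo_line(J(.0785,.045,.043),QX,rate=.04); st("back y")
servo_line(J(.068,.042,.043),QX,rate=.06); st("centre")
servo_line(J(.068,.042,.14),QX,rate=.15); st("up")
move_ptp(J(-.15,.12,.16),QY); st()
c=snap("scene","e"); ov(c,JIG,None,.090,.018,(170,290,215,375),"pics/ove.png")
```

```text
back y t 9.89 pos_j [0.0785 0.0455 0.0431] F [ 0.89  0.3  -0.23]
centre t 10.22 pos_j [0.0673 0.042  0.043 ] F [-0.01 -0.22  0.68]
up t 11.03 pos_j [0.0674 0.042  0.1393] F [ 0.12  0.05 -0.19]
 t 12.28 pos_j [-0.1494  0.1199  0.1597] F [ 0.86 -0.6  -1.26]
```

View pics/ove.png

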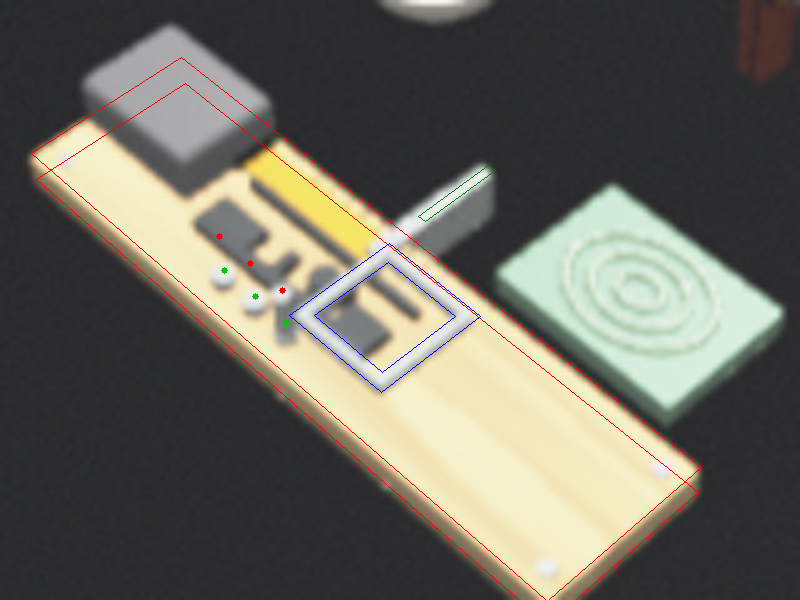

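Run:
```python
from m import *
c=pickle.load(open("top0.pkl","rb"))
for p in((218,240),(253,240),(253,287)): print(inv(pix2z(c,p,.018)))
move_gripper(.088); st()
h=servo_line(J(-.15,.1055,.008),QY,rate=.12,contact_N=8); st(f"down {h}")
if not h:
    h=servo_line(J(-.128,.1055,.008),QY,rate=.06,contact_N=15); st(f"near {h}")
    h=servo_line(J(-.105,.1055,.008),QY,rate=.04,contact_N=10); st(f"push {h}")
    c=snap("scene","f"); ov(c,JIG,None,.090,.018,(170,290,215,375),"pics/ovf.png")
```

```text
[-0.2276  0.2602  0.018 ]
[-0.2153  0.1506  0.018 ]
[-0.3599  0.131   0.018 ]
 t 13.7 pos_j [-0.15  0.12  0.16] F [ 0.81 -0.88  0.43]
down False t 15.12 pos_j [-0.1495  0.1056  0.0085] F [-0.7   0.02 -0.73]
near False t 15.64 pos_j [-0.1272  0.1055  0.008 ] F [ 0.66  0.5  -0.48]
push True t 16.14 pos_j [-0.1106  0.1051  0.0074] F [-0.31  0.24 -0.31]
```

View pics/ovf.png

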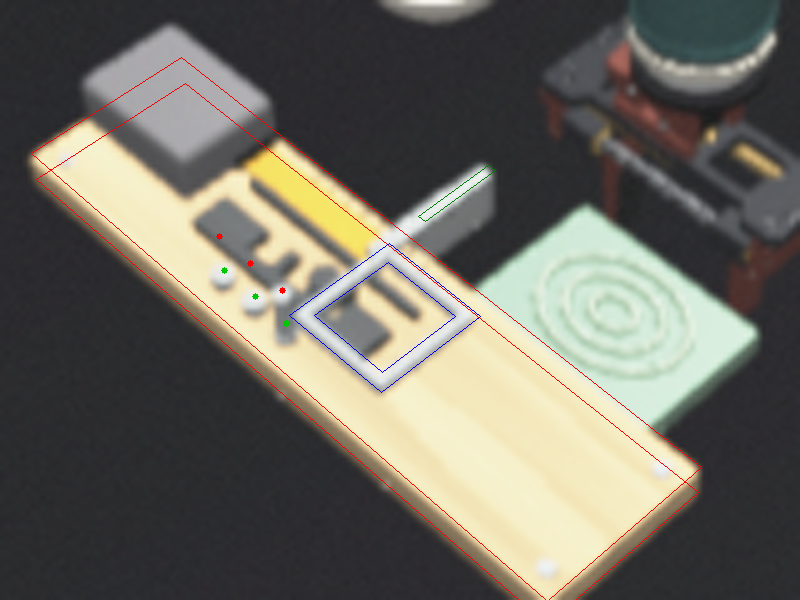

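Run:
```python
from m import *
servo_line(J(-.14,.1055,.008),QY,rate=.08)
servo_line(J(-.14,.13,.1),QY,rate=.15)
move_gripper(.05)
move_ptp(J(-.052,.205,.1),QX); st()
h=servo_line(J(-.052,.205,.008),QX,rate=.12,contact_N=8); st(f"down {h}")
if not h:
    h=servo_line(J(-.052,.155,.008),QX,rate=.05,contact_N=15); st(f"push {h}")
    h=servo_line(J(-.052,.140,.008),QX,rate=.03,contact_N=8); st(f"push2 {h}")
    sleep(.1);c=snap("scene","g"); ov(c,JIG,(*J(-.05,.065,0)[:2],JIG[2]),.090,.018,(170,290,215,375),"pics/ovg.png")
```

```text
t 19.69 pos_j [-0.0523  0.2048  0.0999] F [ 0.84 -0.39  0.46]
down False t 20.61 pos_j [-0.0515  0.2052  0.0085] F [-0.07 -0.59 -0.31]
push False t 21.76 pos_j [-0.052   0.1547  0.0078] F [0.39 0.41 2.01]
push2 True t 22.16 pos_j [-0.0527  0.1455  0.0077] F [-0.63  3.27  2.1 ]
```

View pics/ovg.png

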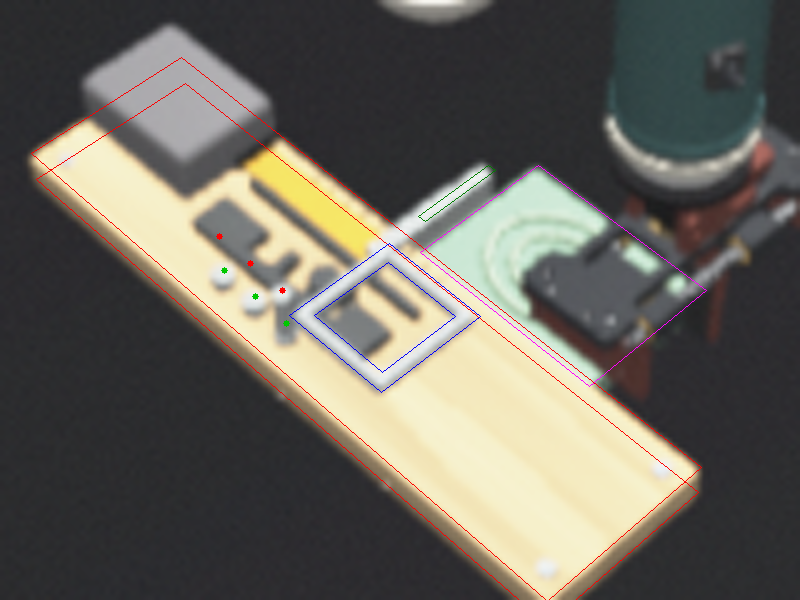

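Run:
```python
from m import *
servo_line(J(-.052,.175,.008),QX,rate=.08)
servo_line(J(-.07,.175,.1),QX,rate=.15)
move_gripper(.088)
move_ptp(J(-.15,.066,.1),QY)
h=servo_line(J(-.15,.066,.008),QY,rate=.12,contact_N=8); st(f"down {h}")
if not h:
    servo_line(J(-.125,.066,.008),QY,rate=.06,contact_N=15)
    h=servo_line(J(-.105,.066,.008),QY,rate=.03,contact_N=10); st(f"push {h}")
    servo_line(J(-.15,.066,.008),QY,rate=.08)
    servo_line(J(-.17,.066,.16),QY,rate=.15)
    st(); c=snap("scene","h"); ov(c,JIG,(*J(-.05,.065,0)[:2],JIG[2]),.090,.018,(170,290,215,375),"pics/ovh.png")
    snap("top","h")
```

```text
down False t 26.81 pos_j [-0.1496  0.0661  0.0083] F [-0.21 -0.41  0.51]
push True t 27.94 pos_j [-0.1105  0.066   0.0075] F [ 0.4  -0.14 -0.15]
 t 29.75 pos_j [-0.1704  0.0659  0.1594] F [-1.21 -0.62  0.25]
```

View pics/ovh.png

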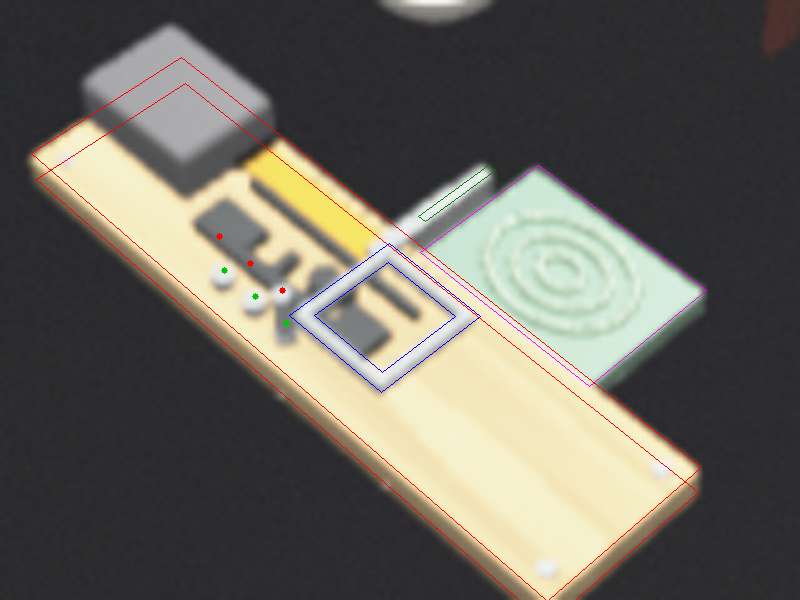

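View pics/top_h.png

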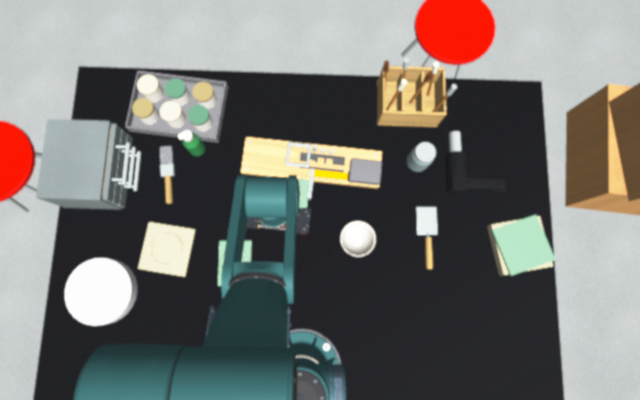

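The tile's top outline matches the home overlay (corners at crop (538,167), (705,292) and (590,385)), and the loop matches the seated overlay. The bystanders are where they were. I'll take one close wrist look at the gaps before handing in.

Run:
```python
from m import *
move_ptp(J(-.03,-.06,.22),QX); st(); c=snap("wrist","z")
cv2.imwrite("pics/wrist_zc.png",cv2.resize(c["image"][60:260,180:440],None,fx=3,fy=3,interpolation=cv2.INTER_CUBIC))
```

```text
t 31.05 pos_j [-0.0307 -0.0596  0.2193] F [ 0.11  0.36 -0.31]
```

View pics/wrist_zc.png

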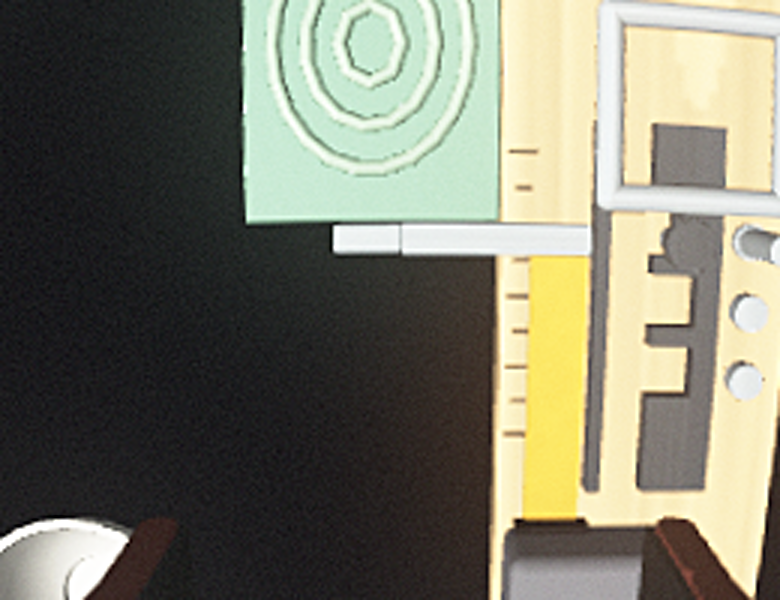

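The close view shows the tile's short edge against the stop plate at crop (415,222) and its long edge against the fence at column 500. The pin head (688,243) sits beyond the third tooth and in line with the tall pin (755,243). Everything agrees, so I hand in.

Run:
```python
from m import *
print(Fj(),current_clock()); close_job(); print(current_clock())
```

```text
[-0.02  0.34 -0.17] 31.1
the job is handed in; nothing more can be done
the job is handed in; nothing more can be done
```

I pulled the stop out by its loop to the third notch (slide 0.090, at the tall index pin). I then shifted the loop sideways into the notch, and the stop stayed there when I let go. After that I pushed the tile flat to the fence, along it to the stop plate, and once more against the fence. The job was handed in at about 31 s, with the arm clear of everything.

**Tile:** In the last pictures its outline is within about 1 mm of the home position, touching both the fence and the stop. The finger contacts gave the same result: back edge about 100.5 mm from the fence face, far short edge about 0.5 mm past its ideal position.

**Stop:** The gate pin lies level with the index pin and fully sideways in its notch.

**Bystanders:** None looked moved in the pictures. I compared them by eye and did not measure them.

**Disagreements:**
- My jig overlay sat up to about 2 mm off in the top camera, so I relied on the scene camera and the contact readings instead.
- During the sideways shift the arm stopped 4 mm short of its commanded point with about 4 N on it, but the pictures showed the loop fully shifted.

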